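# Fit a valve in a bare wheel on the truing stand

### The arm

A 7-joint arm with a two-finger parallel gripper is mounted at the origin on the work surface. World frame = base frame: x ahead of the robot, y to its left, z up, the work surface at z = 0. Lengths are in m, angles in degrees, forces in N, time in s.
With the tool pointing down it reaches from about 0.4 to 0.85 m from the base axis. Payload 6.9 kg.
Tool frame: the origin (TCP) lies midway between the tips of the shut fingers; the grasp point (between the pads) lies 19 mm behind it (arm.hold_point_z is the z of the grasp point in the tool frame, in m); z points along the fingers, y is the direction in which the jaws open and shut (so a half turn about z gives the same grasp; the last joint's range is limited). The gripper opens to 85 mm and grips with 20 to 120 N. Pads are 22 mm wide; open, the fingers measure 114 mm over their backs; the gripper's body (76 mm by 85 mm) begins 54 mm behind the grasp point. The pads swing forward as they close: fully open they stand 13 mm farther back than shut.
Start: joints at [81.159, 29.078, -13.613, 85.955, 7.202, 65.827, -8.869], TCP at [0.161, -0.604, 0.231] pointing down, gripper open.
Joint ranges: [-176.47, 176.47], [-13.61, 117.27], [-81.72, 77.17], [0.22, 143.17], [-87.28, 267.28], [10, 112.55], [-165.47, 165.47]. Speed limits (degrees/s): [136.94, 136.94, 180, 180, 180, 180, 180].

### API

Orientations are given as [roll, pitch, yaw] about the fixed x, y, z axes, in that order (R = Rz(yaw) Ry(pitch) Rx(roll)).
In Python, from station import monitor, imaging, job, arm gives the robot as it stands. The module is installed in compiled form; this text tells all that it offers.
- The arm moves only by the tool apply_moves, never from a script. Its argument "rows" is a list of rows, each a list of 5 numbers: the opening, from 0 (shut) to 1 (fully open), then the shift along the tool's x, y, z in mm, then the turn about the tool's z in units of 6 degrees (1.0 is 6 degrees). In form: [[jaw, dx, dy, dz, turn], ...]. A call has 1 to 20 rows; each row shifts and turns the pose as measured when the row begins, along the tool's axes as they then stand; what a row does not reach is not made up. A row lasts 1/12 s, in which the tool goes at most 41.7 mm and 7.16 degrees, less where a joint would pass 70% of its speed; a pose out of reach is approached as far as the arm can. A call is refused whole if a number of a shift passes 41.7 or a number of a turn 1, either way. A call with a gripper value outside its range is refused whole. The fingers move at their own pace and stop on an object; "squeeze" is the grip in N (left out, the last holds). Time passes only in rows, so rows that do not move let the fingers close. It gives the time, the measured TCP pose, the force and the opening at its end, in the units of the state.
- monitor.observe(): the state, without advancing time (a new reading comes with each control period).
- imaging.snapshot(name): name is "side" or "top"; returns a dict with "pixels" (384x512x3 uint8, red, green, blue), "fov_y" (degrees; the focal length in pixels is half the picture's height over the tangent of half this angle, whatever the lens; pixels are square), "cx", "cy" (the principal point, pixels), "dist_coeffs" ([k1, k2, p1, p2, k3] as OpenCV has them; the pictures are not rectified), "T" (4x4, takes a point from camera to world coordinates). Camera axes: x right, y up, looking along -z (the intrinsics and any distortion apply to the point x, -y, -z); pixel columns grow to the right and rows downward; lengths in m; the calibration is good to about 2 mm. A picture is of the moment at which its call begins. There is no depth.
- job.sign_off(): hands the job in, once; it reports no verdict.
The state is a dict: "time": time; "qpos": joint angles; "joint_vel": joint speeds; "joint_torque": joint torques, N m; "ee_pos": TCP position; "orientation": TCP orientation; "wrist_force": force on the tool from outside, world axes, zero at the start; "moment": the same for the moment, N m; "gripper_width": opening from 0.0 (shut) to 1.0 (fully open).
Only numpy, scipy, OpenCV 4.12 (cv2) and the standard library are available. Lean on these libraries where they do the work, as an engineer would, in place of code of your own. Each camera call takes 0.05 s, during which the arm holds its last target. There are 200 camera calls.

### The job

Roll the bare wheel round in its stand with a light fingertip on the rim, without gripping the rim or pulling on the spokes, until the valve hole stands straight up at the top, and take your finger away so that the wheel rests there. Then take the valve out of the wooden block and push it gently down through the hole, stem first, until its rubber foot sits fully home on the rim bed; let go with the valve still straight up. Leave the tools, the sprocket and the grease jar on the bench alone.

Things in the scene. Friction and masses are not known exactly. Their poses are not given: they have to be found in the camera images.
- stand: Blue steel bench truing stand, fixed to the bench. Origin: its underside, below the wheel's centre; x axis along the axle. Base 150 x 250 x 14 mm, from -100 to +150 mm along its y; two arms 56 mm either side along x, 149 mm high, hold the axle; a gauge arm with two feelers beside the rim stands at y = +94 to +135 mm, up to 108 mm high.
- wheel: Bare 12-inch bicycle wheel (hub, spokes, alloy rim, no tyre), 0.65 kg, in the stand. Origin: hub centre, 150 mm above the bench; x axis: the axle; z axis: roughly from hub to valve hole. It spins freely and endlessly either way; bearing drag about 0.04 N m (0.4 N at the rim), so it stops almost at once when let go and rests anywhere.
- rim: Rim of the wheel: an open channel 24 mm wide outside, 18 mm inside, its two edge walls 3 mm thick and 20 mm deep; its bed lies 5 mm below the edges and is 6 mm thick. It is out of round: the edges run 106.5 to 109.5 mm from the axle. Hard (20 N press in about 1 mm) yet delicate: keep finger force under 20 N, valve force under 30 N. Origin: rim centre; axes as the wheel's.
- spokes: The 16 thin steel spokes of the wheel (2.4 mm thick), between hub and rim; same origin and axes as the wheel. Not to be pushed.
- valve_hole (a point): Middle of the mouth of the round 10 mm valve hole in the rim bed (countersunk to 13 mm), 5 mm below the rim edges and about 102 mm from the axle. z axis: out of the hole, away from the hub; x along the axle. A yellow decal 38 mm long on each sidewall marks it. It starts at least 70 degrees away from the top, to either side; at the top it is about 252 mm above the bench.
- valve_foot (a point): Centre of the black rubber foot (15 mm diameter, 13 mm high) of the loose valve; below it a brass stem 8 mm thick, 36 mm long, tapering to 5 mm over its last 7 mm; 25 g. z axis: stem to foot. It starts upright in the block, foot resting on the block's top. Home in the rim, this point is 6.5 mm above valve_hole and the foot stands 8 mm proud of the rim edges.
- block: Fixed light wooden block 46 x 84 x 50 mm high with two upright 11 mm holes 40 mm deep, 18 mm either side of the middle along its y; the valve stands in the one at y = -18 mm, the other is empty. Origin: centre of its underside.
- grease: Bystander: white jar with red lid, 68 mm diameter, 75 mm high. Origin: centre of its underside.
- driver: Bystander: screwdriver 190 mm long lying on the bench.
- spanner: Bystander: spanner 160 mm long lying on the bench.
- cog: Bystander: steel sprocket 70 mm across, 4 mm thick, lying on the bench.

How it is judged:
By the outcome, as a careful person would: the job done as asked, in the order asked, and still so for the second after the job is handed in, with the robot touching nothing.
It also fails if it takes over 72 s, if anything falls off the work surface, if the arm or the gripper's body presses on something with over 40 N, if the wrist force passes 120 N, or if a joint passes its speed limit or range.

## Working session

There is one attempt and no reset: what is moved stays moved. The work goes in short steps, Python scripts to look and compute and a tool call to move; the robot and the scene stay as the last step left them, time stands still between calls to the robot, and variables do not carry over. Pictures are saved under pics/ and viewed, about 8 in all and at most 12, crops included, and the job is handed in when it is done.

Besides the shell and the picture viewer there is one more tool, called as name([rows], argument=value, ...), one row to a line, values as JSON. apply_moves: Moves the arm, as the interface text tells. Its arguments: {"type":"object","properties":{"rows":{"type":"array"},"squeeze":{"type":"number"}},"required":["rows"]}

```bash
mkdir -p pics; cat > h.py <<'E'
import numpy as np, cv2
from station import monitor, imaging, job, arm
def snap(n):
    s=imaging.snapshot(n); im=s["pixels"]; f=im.shape[0]/2/np.tan(np.radians(s["fov_y"]/2))
    s["K"]=np.array([[f,0,s["cx"]],[0,f,s["cy"]],[0,0,1.]]); s["D"]=np.array(s["dist_coeffs"],float); s["T"]=np.array(s["T"]); return s
def ray(s,uv):
    p=cv2.undistortPoints(np.array(uv,float).reshape(-1,1,2),s["K"],s["D"]).reshape(-1,2)
    d=np.c_[p[:,0],-p[:,1],-np.ones(len(p))]@s["T"][:3,:3].T
    return s["T"][:3,3],d/np.linalg.norm(d,axis=1,keepdims=True)
def plane(s,uv,z=None,n=(0,0,1),p0=None):
    o,d=ray(s,uv); n=np.array(n,float); p0=np.array([0,0,z]) if p0 is None else np.array(p0)
    return o+d*(((p0-o)@n)/(d@n))[:,None]
def proj(s,P):
    P=np.array(P,float).reshape(-1,3); c=(P-s["T"][:3,3])@s["T"][:3,:3]; c=c*[1,-1,-1]
    return cv2.projectPoints(c,np.zeros(3),np.zeros(3),s["K"],s["D"])[0].reshape(-1,2)
def save(s,name,box=None,k=1):
    im=s["pixels"] if isinstance(s,dict) else s
    if box: im=im[box[1]:box[3],box[0]:box[2]]
    cv2.imwrite("pics/"+name,cv2.resize(im[:,:,::-1],None,fx=k,fy=k,interpolation=cv2.INTER_CUBIC))
def tri(s1,u1,s2,u2):
    o1,d1=ray(s1,u1);o2,d2=ray(s2,u2);d1=d1[0];d2=d2[0]
    A=np.c_[d1,-d2];t=np.linalg.lstsq(A,o2-o1,rcond=None)[0];a=o1+t[0]*d1;b=o2+t[1]*d2
    return (a+b)/2,np.linalg.norm(a-b)
E
python3 - <<'E'
from h import *
for n in("side","top"):
    s=snap(n); save(s,n+"0.png",k=1.5); print(n,s["fov_y"],s["cx"],s["cy"],s["D"],s["T"].round(3).tolist())
print(monitor.observe(),arm.hold_point_z)
E
```

```text
side 45.16195419506037 253.32832405729172 189.73183337563148 [-0.14069057  0.          0.          0.          0.        ] [[-0.919, 0.295, -0.26, 0.231], [-0.393, -0.697, 0.599, 0.74], [-0.004, 0.653, 0.757, 1.17], [0.0, 0.0, 0.0, 1.0]]
top 55.26207870743185 252.688886557415 192.90511819238728 [0.01104222 0.         0.         0.         0.        ] [[-0.031, 0.991, -0.128, 0.432], [-1.0, -0.031, -0.004, -0.027], [-0.008, 0.128, 0.992, 1.341], [0.0, 0.0, 0.0, 1.0]]
{'time': 0.1, 'qpos': array([ 81.15860765,  29.12002266, -13.60815547,  86.00303855,
         7.20354065,  65.82687856,  -8.86793365]), 'joint_vel': array([ 0.03881832, -0.01350373, -0.08714177, -0.14883595,  0.03018496,
       -0.01921279,  0.05073008]), 'joint_torque': array([-4.46572827e-03, -6.21835256e+01, -2.19415762e+00, -2.50208080e+01,
        1.25524204e-02,  7.84339471e-03, -1.50110060e-05]), 'ee_pos': array([ 0.16035441, -0.60361431,  0.230523  ]), 'orientation': array([-1.79908967e+02,  3.72133899e-03,  1.48876249e+01]), 'wrist_force': array([0.3542318, 0.5403497, 0.4625994]), 'moment': array([ 0.0852799 ,  0.00522137, -0.05087547]), 'gripper_width': 0.9999747424289888} -0.0187
```

View pics/side0.png

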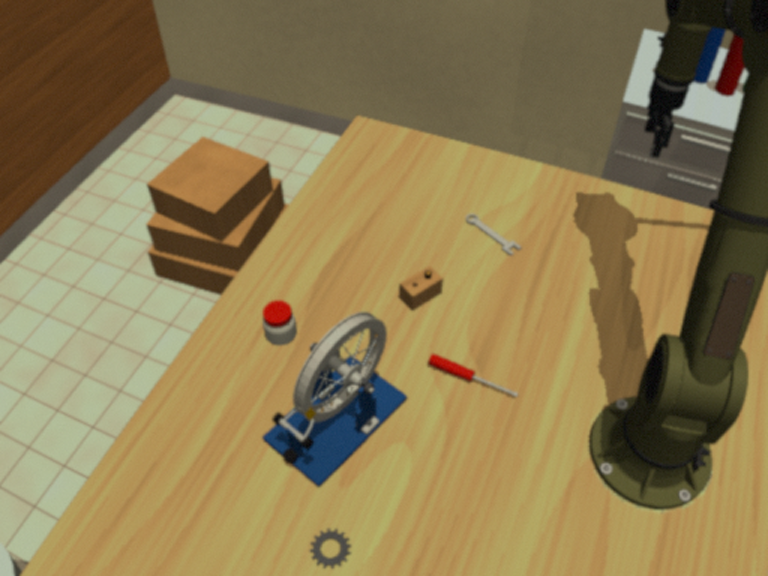

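View pics/top0.png

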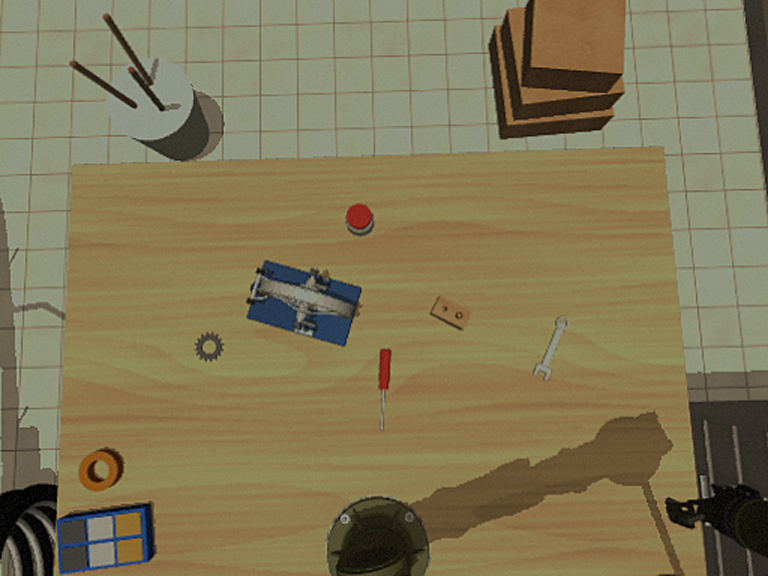

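The side view shows the wheel in its stand at about (340,370) and the block at (420,287), with the valve in the hole nearer (430,273). The top view shows the stand at (305,300) and the block at (450,312). Both are in 1.5x pixels. I'll zoom in on all of these in one montage.

```bash
python3 - <<'E'
from h import *
a=snap("side");b=snap("top")
np.save("a.npy",a,allow_pickle=True);np.save("b.npy",b,allow_pickle=True)
def c(s,x0,y0,x1,y1,k): return cv2.resize(s["pixels"][y0:y1,x0:x1],None,fx=k,fy=k,interpolation=cv2.INTER_CUBIC)
m=np.zeros((600,800,3),np.uint8)
def put(i,x,y): m[y:y+i.shape[0],x:x+i.shape[1]]=i
put(c(a,172,200,276,328,4.5),0,0)      #468x576
put(c(b,160,168,248,236,3.7),470,0)     #325x251
put(c(a,258,168,302,212,4),470,260)
put(c(b,280,188,320,228,3.5),650,260)
save(m,"zoom1.png")
# masks
for n,s in(("side",a),("top",b)):
    hsv=cv2.cvtColor(s["pixels"],cv2.COLOR_RGB2HSV)
    m=cv2.inRange(hsv,(100,120,40),(125,255,255))
    print(n,"blue",[ (cv2.boundingRect(k),np.array(cv2.boxPoints(cv2.minAreaRect(k))).round(1).tolist()) for k in cv2.findContours(m,0,2)[0] if cv2.contourArea(k)>100])
E
```

```text
side blue [((177, 250, 93, 73), [[175.5, 291.5], [236.0, 231.0], [270.0, 265.0], [209.5, 325.5]]), ((463, 18, 20, 37), [[461.5, 52.5], [473.6000061035156, 16.200000762939453], [482.6000061035156, 19.200000762939453], [470.5, 55.5]])]
top blue [((38, 338, 61, 45), [[35.20000076293945, 345.70001220703125], [95.9000015258789, 337.6000061035156], [100.80000305175781, 373.8999938964844], [40.0, 382.0]]), ((203, 210, 32, 20), [[200.6999969482422, 223.60000610351562], [204.39999389648438, 206.60000610351562], [234.1999969482422, 213.0], [230.60000610351562, 230.0]]), ((165, 198, 33, 23), [[164.60000610351562, 211.1999969482422], [169.5, 194.89999389648438], [199.8000030517578, 203.89999389648438], [194.89999389648438, 220.3000030517578]]), ((218, 186, 23, 18), [[216.5, 196.5], [220.1999969482422, 185.39999389648438], [240.60000610351562, 192.1999969482422], [236.89999389648438, 203.3000030517578]]), ((175, 174, 32, 15), [[173.5, 183.3000030517578], [176.3000030517578, 173.5], [206.0, 182.0], [203.1999969482422, 191.8000030517578]])]
```

View pics/zoom1.png

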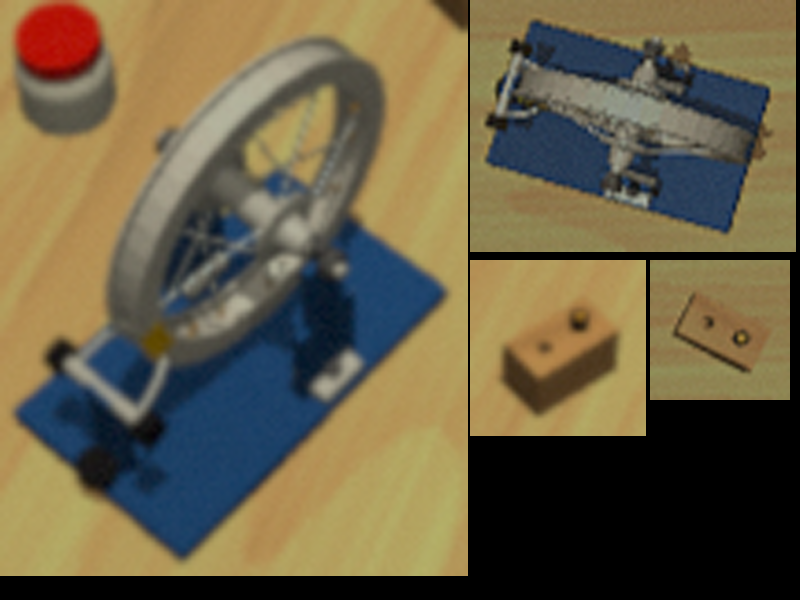

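The zoom shows the stand with its gauge arm on the left, towards world +y. The mustard decal is on the near sidewall by the gauge, at side pixel (207,276), slightly below axle height. The valve stands in the block hole nearer the robot's right. Next I'll measure these.

```bash
cat > meas.py <<'E'
from h import *
def rect(s,m,z,amin=15):
    pts=np.vstack([c for c in cv2.findContours(m,0,1)[0] if cv2.contourArea(c)>amin]).reshape(-1,2).astype(float)
    P=plane(s,pts,z)[:,:2].astype(np.float32)
    (c,(w,h),ang)=cv2.minAreaRect(P*1000)
    if w<h: a=ang+90; w,h=h,w
    else: a=ang
    return np.array(c)/1000,w,h,a
E
python3 - <<'E'
from meas import *
a=np.load("a.npy",allow_pickle=True).item();b=np.load("b.npy",allow_pickle=True).item()
for n,s,r,rb in(("side",a,(172,200,280,330),(262,175,300,208)),("top",b,(160,165,248,240),(284,193,316,222))):
    hsv=cv2.cvtColor(s["pixels"],cv2.COLOR_RGB2HSV)
    m=cv2.inRange(hsv,(100,110,30),(125,255,255)); k=np.zeros_like(m);k[r[1]:r[3],r[0]:r[2]]=1
    print(n,"base",rect(s,m*k,.014))
    y=cv2.inRange(hsv,(18,150,60),(30,255,200))*k
    for c in cv2.findContours(y,0,2)[0]:
        if cv2.contourArea(c)>3: print("yellow",cv2.boundingRect(c),cv2.contourArea(c))
    q=hsv[rb[1]:rb[3],rb[0]:rb[2]]
    # bench vs block hue stats
    print("bench hsv",np.median(q[:4].reshape(-1,3),0),"rows centre",q[q.shape[0]//2,::3].tolist())
E
```

```text
side base (array([0.57837024, 0.16310182]), 244.15411376953125, 150.81082153320312, 72.21092987060547)
yellow (204, 272, 6, 7) 19.5
bench hsv [ 21. 129. 179.] rows centre [[22, 126, 180], [21, 126, 158], [16, 149, 106], [17, 151, 174], [16, 150, 173], [17, 146, 157], [17, 150, 179], [17, 152, 169], [16, 155, 107], [17, 154, 78], [15, 145, 79], [24, 120, 162], [23, 122, 180]]
top base (array([0.57690228, 0.16126271]), 245.78317260742188, 144.72007751464844, 72.14086151123047)
bench hsv [ 22.  115.  143.5] rows centre [[22, 116, 145], [19, 126, 89], [19, 127, 145], [19, 125, 143], [17, 138, 109], [17, 135, 142], [16, 135, 144], [15, 139, 141], [17, 139, 145], [16, 143, 141], [19, 127, 143]]
```

```bash
python3 - <<'E'
from meas import *
a=np.load("a.npy",allow_pickle=True).item();b=np.load("b.npy",allow_pickle=True).item()
th=np.radians(72.2);ys=np.array([np.cos(th),np.sin(th),0]);xs=np.array([ys[1],-ys[0],0]);hub=np.array([.5776,.162,0])-.025*ys+[0,0,.15]
print("hub",hub,"xs",xs)
P=plane(a,[[206.9,275.6]],n=xs,p0=hub-.012*xs)[0]-hub
print("decal y,z",P@ys,P[2],"ang from top to +y",np.degrees(np.arctan2(P@ys,P[2])),np.hypot(P@ys,P[2]))
# side: top face of block
hs=cv2.cvtColor(a["pixels"],cv2.COLOR_RGB2HSV)
k=np.zeros(hs.shape[:2],np.uint8);k[172:212,258:304]=255
m=cv2.inRange(hs,(13,130,140),(19,255,255))&k
print("side block top",rect(a,cv2.morphologyEx(m,cv2.MORPH_CLOSE,np.ones((5,5))),.05))
ht=cv2.cvtColor(b["pixels"],cv2.COLOR_RGB2HSV)
k=np.zeros(ht.shape[:2],np.uint8);k[188:228,280:320]=255
ht=cv2.GaussianBlur(ht,(3,3),0)
m=cv2.inRange(ht,(10,100,115),(18,255,255))&k
m=cv2.morphologyEx(m,cv2.MORPH_CLOSE,np.ones((5,5)));m=cv2.morphologyEx(m,cv2.MORPH_OPEN,np.ones((3,3)))
print("top block top",rect(b,m,.05))
for n,u in(("valve",([285.25,183],[306,210.3])),("hole",([276.5,189.75],[296.6,205.7]))):
    z=.06 if n=="valve" else .05
    print(n,tri(a,[u[0]],b,[u[1]]),plane(a,[u[0]],z),plane(b,[u[1]],z))
# gray patches
g=cv2.cvtColor(b["pixels"],cv2.COLOR_RGB2GRAY);print(g[203:218,298:314]);g=cv2.cvtColor(a["pixels"],cv2.COLOR_RGB2GRAY);print(g[175:192,277:294])
E
```

```text
hub [0.56995762 0.13819677 0.15      ] xs [ 0.95212939 -0.3056953   0.        ]
decal y,z 0.09126342038755884 -0.028126805529297888 ang from top to +y 107.1289651241911 0.09549936696187694
side block top (array([ 0.54992694, -0.17369135]), 184.4190673828125, 69.3392333984375, 75.15585327148438)
top block top (array([ 0.54205835, -0.19068115]), 84.68358612060547, 46.09007263183594, 61.4254150390625)
valve (array([ 0.53001765, -0.2071132 ,  0.05708638]), np.float64(6.179825160843605e-05)) [[ 0.529266   -0.20462555  0.06      ]] [[ 0.52976438 -0.20671242  0.06      ]]
hole (array([ 0.54789994, -0.17592002,  0.04897357]), np.float64(1.5468115140456846e-05)) [[ 0.54760261 -0.1750827   0.05      ]] [[ 0.547815   -0.17579975  0.05      ]]
[[113 109 110 109 113 117 116 116 119 127 124 129 126 126 124 127]
 [102 108 108 106 110 112 115 114 118 118 118 117 113 122 117 120]
 [ 97 112 109 107 107 111 112 116 114 114 114 114 113 116 121 118]
 [ 98 118 112 110 109 107 110 109 114 117 113 110 114 116 116 125]
 [114 114 118 110 114 109 108 110 101 110 116 117 112 110 117 117]
 [116 116 116 113 118 1
[... 1155 characters left out ...]
137 135 129 111  79  79  92  88  91 121 132 138 142 149 153]
 [136 135 132 130 125 106  65  49  57  64  87 124 132 137 139 144 148]
 [131 131 129 126 124 109  67  30  33  50  93 126 136 138 137 139 142]
 [128 128 127 126 129 117  93  67  62  78 110 130 138 139 136 135 130]
 [126 129 128 132 132 130 122 117 117 122 129 136 138 133 129 122 107]
 [126 130 133 132 135 137 136 137 135 135 136 135 134 124 110  95  81]
 [110 124 134 137 138 139 139 138 138 138 134 130 121 102  80  71  70]
 [ 90 111 134 139 140 140 139 138 137 131 122 109  92  76  64  60  67]
 [ 93 115 136 140 140 140 138 136 125 109  96  80  65  65  61  59  70]
 [124 131 139 140 139 137 131 120 105  81  71  62  60  61  57  61  68]]
```

Measurements so far:
- **Hub:** about (0.570, 0.138, 0.15), with the axle at -17.8°.
- **Decal:** about 107° from the top, towards the gauge.
- **Valve:** (0.530, -0.2065).

One yaw of -17.8° suits both jobs, so I'll rise, turn to it and travel.

apply_moves([
  [0,0,0,-20,0.91],
  [0,0,0,-20,0.91],
  [0,0,0,-20,0.91],
  [0,0,0,-20,0.91],
  [0,0,0,-20,0.91],
  [0,0,0,-20,0.91],
  [0,22.4,-31.4,0,0],
  [0,22.4,-31.4,0,0],
  [0,22.4,-31.4,0,0],
  [0,22.4,-31.4,0,0],
  [0,22.4,-31.4,0,0],
  [0,22.4,-31.4,0,0],
  [0,22.4,-31.4,0,0],
  [0,22.4,-31.4,0,0],
  [0,22.4,-31.4,0,0],
  [0,22.4,-31.4,0,0],
])

```text
time: 1.53
ee_pos: [0.4787, -0.3819, 0.3518]
orientation: [-179.9, 0.5, -20.8]
wrist_force: [0.2, -1.1, -0.4]
gripper_width: -0.002
```

apply_moves([
  [0,-5,-37,0,-0.5],
  [0,-5,-37,0,0],
  [0,-5,-37,0,0],
  [0,-5,-37,0,0],
  [0,-5,-37,0,0],
  [0,-5,-37,0,0],
  [0,-5,-37,0,0],
  [0,-5,-37,0,0],
  [0,-5,-37,0,0],
  [0,-5,-37,0,0],
  [0,-5,-37,0,0],
  [0,-5,-37,0,0],
  [0,-5,-37,0,0],
  [0,0,0,0,0],
])

```text
time: 2.7
ee_pos: [0.5681, 0.1286, 0.3494]
orientation: [-179.5, 0.9, -17.0]
wrist_force: [-0.3, 0.1, 0.0]
gripper_width: -0.002
```

```bash
cat > st.py <<'E'
from h import *
from scipy.spatial.transform import Rotation as Ro
hub=np.array([.56996,.1382,.15])
def rel(target=None):
    o=monitor.observe();R=Ro.from_euler("xyz",o["orientation"],degrees=True).as_matrix();p=o["ee_pos"]
    th=np.radians(72.2);ys=np.array([np.cos(th),np.sin(th),0]);xs=np.array([ys[1],-ys[0],0])
    d=p-hub;print("t",o["time"],"ori",o["orientation"].round(2),"stand xyz mm",(np.array([d@xs,d@ys,d[2]])*1000).round(1),"F",o["wrist_force"].round(2),"w",round(o["gripper_width"],3),"q",o["qpos"].round(0))
    if target is not None: print("tool shift mm",((np.array(target)-p)@R*1000).round(1))
E
python3 -c "
from st import *
rel(hub+[0,0,.12])"
```

```text
t 2.7 ori [-179.5     0.89  -16.97] stand xyz mm [  1.2  -9.7 199.4] F [-0.3   0.08  0.01] w -0.002 q [  -1.   22.  -21.   80.    7.   80. -129.]
tool shift mm [ 0.2 -9.1 79.5]
```

apply_moves([
  [0,0,-17,26,0],
  [0,0,-17,26,0],
  [0,0,0,26,0],
  [0,0,0,0,0],
])

```text
time: 3.03
ee_pos: [0.5775, 0.1678, 0.27]
orientation: [-179.3, 0.8, -16.6]
wrist_force: [-0.5, -0.5, -0.6]
gripper_width: 0.0
```

```bash
python3 -c "
from st import *
rel(hub+[0,0,.12])"
```

```text
t 3.0333 ori [-179.35    0.75  -16.58] stand xyz mm [ -1.8  30.5 120. ] F [-0.5  -0.49 -0.59] w 0.0 q [  -5.   26.  -21.   86.    9.   70. -133.]
tool shift mm [ 1.2 30.5 -0.3]
```

apply_moves([
  [0,1,0,5,0],
  [0,0,0,4,0],
  [0,0,0,1,0],
  [0,0,0,1,0],
  [0,0,0,0.5,0],
])

```text
time: 3.45
ee_pos: [0.5798, 0.1657, 0.2613]
orientation: [-179.3, 0.6, -16.7]
wrist_force: [-0.5, 0.4, -0.6]
gripper_width: -0.002
```

apply_moves([
  [0,0,0,1,0],
  [0,0,0,1,0],
  [0,0,0,0.7,0],
  [0,0,0,0.7,0],
  [0,0,0,0.7,0],
])

```text
time: 3.87
ee_pos: [0.5811, 0.1648, 0.2598]
orientation: [-179.2, 0.3, -16.9]
wrist_force: [-0.2, -0.0, 0.1]
gripper_width: -0.005
```

apply_moves([
  [0,-1,0,1.2,0],
  [0,-1,0,1.2,0],
  [0,-1,0,1.2,0],
  [0,0,0,1.2,0],
])

```text
time: 4.2
ee_pos: [0.5778, 0.166, 0.2546]
orientation: [-179.2, 0.3, -16.8]
wrist_force: [0.5, -0.2, -0.4]
gripper_width: -0.003
```

apply_moves([
  [0,0,0,0.8,0],
  [0,0,0,0.8,0],
])

```text
time: 4.37
ee_pos: [0.5781, 0.1662, 0.2531]
orientation: [-179.2, 0.3, -16.8]
wrist_force: [0.2, 0.1, 3.2]
gripper_width: -0.002
```

apply_moves([
  [0,0,5,-0.7,0],
  [0,0,5,-0.5,0],
  [0,0,5,-0.2,0],
])

```text
time: 4.62
ee_pos: [0.5743, 0.1528, 0.255]
orientation: [-179.0, 0.2, -16.7]
wrist_force: [-0.4, 0.6, 2.8]
gripper_width: -0.005
```

```bash
cat > yel.py <<'E'
from st import *
def yel(s=None):
    s=s or snap("side");th=np.radians(72.2);ys=np.array([np.cos(th),np.sin(th),0]);xs=np.array([ys[1],-ys[0],0])
    hsv=cv2.cvtColor(s["pixels"],cv2.COLOR_RGB2HSV);m=cv2.inRange(hsv,(18,150,50),(30,255,220));k=np.zeros_like(m);k[200:330,172:280]=1;m*=k
    for c in cv2.findContours(m,0,1)[0]:
        if cv2.contourArea(c)<3: continue
        mm=np.zeros_like(m);cv2.drawContours(mm,[c],-1,255,-1);v,u=np.nonzero(mm);P=plane(s,[[u.mean(),v.mean()]],n=xs,p0=hub-.012*xs)[0]-hub
        print("yel",u.mean().round(1),v.mean().round(1),len(u),"ang",np.degrees(np.arctan2(P@ys,P[2])).round(1),"r",np.hypot(P@ys,P[2]).round(4))
    return s
E
python3 -c "
from yel import *
rel();yel()"
```

```text
t 4.6167 ori [-179.      0.21  -16.71] stand xyz mm [ -0.4  15.2 105. ] F [-0.36  0.63  2.8 ] w -0.005 q [  -3.   26.  -21.   89.    9.   67. -132.]
yel 205.4 273.9 31 ang 98.5 r 0.0963
```

apply_moves([
  [0,0,5,-0.3,0],
  [0,0,5,-0.1,0],
  [0,0,5,0.2,0],
  [0,0,5,0.4,0],
])

```text
time: 5.0
ee_pos: [0.5674, 0.1305, 0.2552]
orientation: [-179.0, 0.2, -16.8]
wrist_force: [-0.4, 0.3, 4.8]
gripper_width: -0.006
```

apply_moves([
  [0,0,5,0.4,0],
  [0,0,5,0.6,0],
  [0,0,5,0.9,0],
  [0,0,5,1.1,0],
])

```text
time: 5.33
ee_pos: [0.5605, 0.1085, 0.2518]
orientation: [-179.1, 0.2, -16.8]
wrist_force: [-1.1, -0.3, 2.7]
gripper_width: 0.0
```

```bash
python3 -c "
from yel import *
rel();yel()"
```

```text
t 5.3333 ori [-179.09    0.22  -16.84] stand xyz mm [  0.  -31.1 101.8] F [-1.1  -0.32  2.68] w 0.0 q [   1.   24.  -21.   93.    8.   65. -128.]
yel 204.9 264.2 33 ang 72.6 r 0.096
```

apply_moves([
  [0,0,5,1.8,0],
  [0,0,5,2.1,0],
  [0,0,0,-6,0],
  [0,0,0,-12,0],
  [0,0,-28,-5,0],
  [0,0,-28,0,0],
  [0,0,-28,0,0],
  [0,0,0,8,0],
  [0,0,0,4,0],
])

```text
time: 6.13
ee_pos: [0.5828, 0.1753, 0.2592]
orientation: [-179.3, 0.3, -17.3]
wrist_force: [-0.6, -0.8, -0.2]
gripper_width: -0.0
```

```bash
python3 -c "
from yel import *
rel();yel()"
```

```text
t 6.1333 ori [-179.32    0.32  -17.3 ] stand xyz mm [  0.8  39.3 109.2] F [-0.63 -0.77 -0.2 ] w -0.0 q [  -6.   27.  -21.   86.    9.   69. -135.]
yel 205.9 260.5 35 ang 65.3 r 0.0955
```

apply_moves([
  [0,0,0,4,0],
  [0,0,0,3,0],
  [0,0,0,1,0],
  [0,0,0,0.8,0],
  [0,0,0,0.8,0],
])

```text
time: 6.6
ee_pos: [0.5825, 0.1751, 0.2501]
orientation: [-179.1, 0.3, -17.4]
wrist_force: [-1.6, 1.3, 5.2]
gripper_width: -0.005
```

apply_moves([
  [0,0,5,-1.5,0],
  [0,0,5,-1.2,0],
  [0,0,5,-0.9,0],
  [0,0,5,-0.6,0],
])

```text
time: 6.93
ee_pos: [0.5755, 0.1543, 0.2551]
orientation: [-179.1, 0.3, -17.4]
wrist_force: [-1.8, 1.6, 1.6]
gripper_width: -0.001
```

apply_moves([
  [0,0,5,-0.1,0],
  [0,0,5,0.0,0],
  [0,0,5,0.2,0],
  [0,0,5,0.4,0],
])

```text
time: 7.27
ee_pos: [0.5686, 0.1323, 0.2557]
orientation: [-179.1, 0.2, -17.5]
wrist_force: [-1.5, 1.3, 5.1]
gripper_width: 0.001
```

```bash
python3 -c "
from yel import *
rel();yel()"
```

```text
t 7.2667 ori [-179.07    0.25  -17.46] stand xyz mm [  0.5  -6.1 105.7] F [-1.51  1.25  5.06] w 0.001 q [  -1.   25.  -21.   90.    8.   66. -131.]
yel 211.5 247.6 35 ang 41.6 r 0.0955
```

apply_moves([
  [0,0,5,0.5,0],
  [0,0,5,0.7,0],
  [0,0,5,0.9,0],
  [0,0,5,1.2,0],
  [0,0,5,1.5,0],
])

```text
time: 7.73
ee_pos: [0.5598, 0.1043, 0.2507]
orientation: [-179.2, 0.2, -17.5]
wrist_force: [-2.9, -0.2, 5.6]
gripper_width: 0.003
```

apply_moves([
  [0,0,0,-6,0],
  [0,0,0,-12,0],
  [0,0,-27,-3,0],
  [0,0,-27,0,0],
  [0,0,-23,0,0],
  [0,0,0,8,0],
  [0,0,0,6,0],
  [0,0,0,1,0],
])

```text
time: 8.4
ee_pos: [0.5861, 0.1726, 0.2559]
orientation: [-179.5, 0.2, -18.1]
wrist_force: [-0.5, -0.2, -0.2]
gripper_width: 0.002
```

```bash
python3 -c "
from yel import *
rel();yel()"
```

```text
t 8.4 ori [-1.7948e+02  1.6000e-01 -1.8080e+01] stand xyz mm [  4.8  37.6 105.9] F [-0.51 -0.24 -0.23] w 0.002 q [  -6.   27.  -21.   86.   10.   68. -136.]
yel 218.1 237.4 32 ang 23.5 r 0.0961
```

apply_moves([
  [0,-3,0,2,0],
  [0,-2,0,1,0],
  [0,0,0,1,0],
  [0,0,0,1,0],
  [0,0,0,0.8,0],
])

```text
time: 8.87
ee_pos: [0.5822, 0.1714, 0.2526]
orientation: [-179.3, -0.1, -18.4]
wrist_force: [-1.6, 1.3, 4.0]
gripper_width: 0.002
```

apply_moves([
  [0,0,5,-1.3,0],
  [0,0,5,-1.0,0],
  [0,0,5,-0.6,0],
  [0,0,5,-0.3,0],
  [0,0,5,-0.1,0],
])

```text
time: 9.28
ee_pos: [0.5736, 0.1454, 0.2569]
orientation: [-179.3, -0.2, -18.4]
wrist_force: [-0.3, 1.3, 4.1]
gripper_width: -0.001
```

```bash
python3 -c "
from yel import *
rel();yel()"
```

```text
t 9.2833 ori [-179.3    -0.18  -18.36] stand xyz mm [  1.2   7.9 106.9] F [-0.34  1.28  4.07] w -0.001 q [  -3.   25.  -21.   89.    9.   67. -134.]
yel 224.2 230.2 30 ang 9.5 r 0.0961
```

apply_moves([
  [0,0,5,0.2,0],
  [0,0,4,0.4,0],
  [0,0,3,0.5,0],
  [0,0,0,0.2,0],
])

```text
time: 9.67
ee_pos: [0.5689, 0.1304, 0.2568]
orientation: [-179.3, -0.2, -18.5]
wrist_force: [-1.5, 0.8, 4.8]
gripper_width: 0.001
```

```bash
python3 -c "
from yel import *
rel();yel()"
```

```text
t 9.6667 ori [-179.34   -0.24  -18.51] stand xyz mm [  1.4  -7.7 106.8] F [-1.54  0.82  4.82] w 0.001 q [  -2.   24.  -21.   91.    9.   66. -132.]
yel 228.6 225.6 29 ang 0.0 r 0.0975
```

apply_moves([
  [0,0,0,-3,0],
  [0,0,0,-12,0],
  [0.5,0,0,-30,0],
  [0.5,0,36,-10,0],
  [0.5,0,40,0,0],
  [0.5,0,40,0,0],
  [0.5,0,40,0,0],
  [0.5,0,40,0,0],
  [0.5,0,40,0,0],
  [0.5,0,40,0,0],
  [0.5,0,20,0,0],
  [0.5,0,0,0,0],
])

```text
time: 10.72
ee_pos: [0.4683, -0.1632, 0.3057]
orientation: [-179.6, 0.3, -18.2]
wrist_force: [-0.1, -0.2, -0.9]
gripper_width: 0.497
```

```bash
python3 -c "
from yel import *
rel([.530,-.2065,.09]);s=yel();b=snap('top')
np.save('a2.npy',s,allow_pickle=True);np.save('b2.npy',b,allow_pickle=True)
A=cv2.resize(s['pixels'][200:300,180:280],None,fx=4,fy=4,interpolation=cv2.INTER_CUBIC)
B=cv2.resize(b['pixels'][170:230,160:250],None,fx=4.4,fy=4.4,interpolation=cv2.INTER_CUBIC)
m=np.zeros((400,800,3),np.uint8);m[:,:400]=A;m[:264,400:796]=B;save(m,'z2.png')"
```

```text
t 10.7167 ori [-179.63    0.33  -18.17] stand xyz mm [  -4.7 -318.   155.7] F [-0.08 -0.2  -0.88] w 0.497 q [ 28.  15. -15.  97.   4.  69. -96.]
tool shift mm [ 73.4  23.3 215.1]
yel 228.4 226.0 28 ang 0.5 r 0.0964
```

View pics/z2.png

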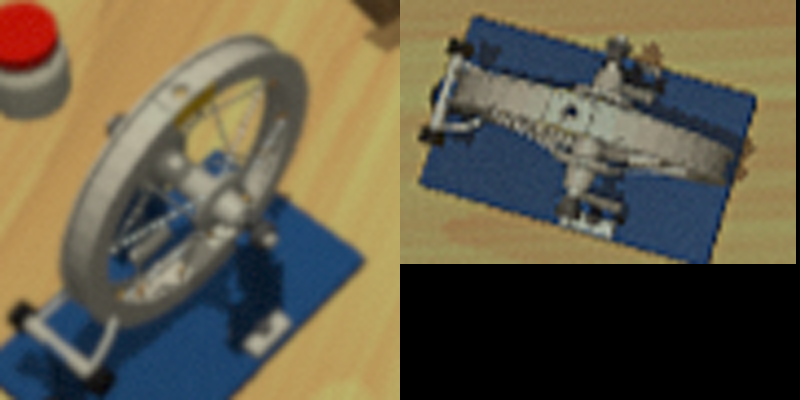

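The finger is clear. The decal is at the top, and the hole is visible at side pixel (225,222.5) and top pixel (199.1,195). I'll triangulate the hole and compare it with the hub.

```bash
python3 -c "
from yel import *
a=np.load('a2.npy',allow_pickle=True).item();b=np.load('b2.npy',allow_pickle=True).item()
g=cv2.cvtColor(b['pixels'],cv2.COLOR_RGB2GRAY);print(g[189:202,192:208])
g2=cv2.cvtColor(a['pixels'],cv2.COLOR_RGB2GRAY);print(g2[215:230,216:234])
def cen(g,x0,y0,x1,y1,t):
    w=np.clip(t-g[y0:y1,x0:x1].astype(float),0,None);v,u=np.mgrid[y0:y1,x0:x1];return [(w*u).sum()/w.sum(),(w*v).sum()/w.sum()]
ub=cen(g,196,192,203,199,105)
th=np.radians(72.2);ys=np.array([np.cos(th),np.sin(th),0]);xs=np.array([ys[1],-ys[0],0])
print(ub)
for z in(.248,.252): 
  P=plane(b,[ub],z)[0];print('top',P,(P-hub)@xs*1e3,(P-hub)@ys*1e3)
P=plane(a,[[225,222.5]],.252)[0];print('side',P,(P-hub)@xs*1e3,(P-hub)@ys*1e3)
print(tri(a,[[225,222.5]],b,[ub]))
"
```

```text
[[110  81  51  30  29  30  28  36  91  97  95  66 128 124 142 145]
 [147 144 119 115 126 116  65  79 118 114 114 118 156 129 144 122]
 [151 156 135 157 130 150 143 135 120 101  70  88 107 101 115 138]
 [151 150 149 161 143 163 150 158 139 121 119 116  89  81  66  99]
 [153 128 156 161 161 161 122 133 158 152 162 118 120 143 126  86]
 [152 126 155 162 152 113  71  65 144 162 165 142 128 144 156 144]
 [140 146 155 160 126  77  30  14 115 155 163 145 145 145 159 159]
 [120 155 161 162 133  95 124  84 131 157 161 101 152 157 157 158]
 [123 148 154 154 127 130 152 143 154 160 163 114 148 157 156 158]
 [131 107 107 116 130 159 153 162 161 162 142 143 158 158 156 161]
 [113  84 124 102 107 120 135 147 153 156 131 158 161 161 159 156]
 [103  92 119 101 131  94 103  94 116 117 108 138 162 154 157 162]
 [103 124 116 123 129 109 140  81 107 122 133 130 109 106 141 161]]
[[153 150 150 151 152 152 152 150 153 151 146 137 139 153 164 172 172 172]
 [150 149 152 152 151 153 154 158 154 143 135 139 158 172 176 179 178 175]
 [151 151 151 152 153 156 163 159 148 142 152 162 173 177 178 179 179 177]
 [1
[... 575 characters left out ...]
  78  78  87 103 124]
 [146 168 175 168 161 166 172 174 167 144 113  89  77  76  90 113 124 120]
 [165 177 182 176 168 164 166 163 142 114  89  81  79  81 101 130 128 120]
 [177 181 182 182 179 173 163 142 112  90  81  87  96  90 102 130 134 130]
 [181 183 183 184 181 170 148 115  88  81  89 103 113 110 123 134 148 143]]
[np.float64(198.38127090301003), np.float64(194.8561872909699)]
top [0.57190547 0.14037275 0.248     ] 1.1881365038045795 2.6634605830775095
top [0.5713919  0.13976033 0.252     ] 0.8863637309492669 1.9233615363549499
side [0.56906192 0.13969134 0.252     ] -1.3109863130938701 1.1454075472959058
(array([0.57039096, 0.13950846, 0.25142689]), np.float64(0.0022228182803904722))
```

apply_moves([
  [0.5,30,10,15,0],
  [0.5,30,10,30,0],
  [0.5,11,3,35,0],
  [0.5,0,0,35,0],
  [0.5,0,0,35,0],
  [0.5,0,0,25,0],
  [0.5,0,0,15,0],
  [0.5,0,0,0,0],
])

```text
time: 11.48
ee_pos: [0.5428, -0.1844, 0.1091]
orientation: [-178.9, -0.1, -16.7]
wrist_force: [-0.1, 0.1, -0.4]
gripper_width: 0.502
```

```bash
python3 -c "
from yel import *
rel([.530,-.2065,.0565])"
```

```text
t 11.4833 ori [-1.7891e+02 -1.4000e-01 -1.6700e+01] stand xyz mm [  72.8 -315.5  -40.9] F [-0.11  0.1  -0.35] w 0.502 q [ 26.  32. -14. 103.   8.  46. -98.]
tool shift mm [-6.1 25.8 52.1]
```

apply_moves([
  [0.5,-4,14,0,0.2],
  [0.5,-2,11,5,0],
  [0.5,0,0,14,0],
  [0.5,0,0,8,0],
  [0.5,0,0,0,0],
])

```text
time: 11.9
ee_pos: [0.5321, -0.2052, 0.0838]
orientation: [-178.8, -0.4, -17.7]
wrist_force: [0.8, -0.1, -0.2]
gripper_width: 0.503
```

```bash
python3 -c "
from yel import *
rel([.530,-.2065,.0575])
a=snap('side');b=snap('top');p=proj(a,[[.53,-.2065,.063]])[0].astype(int);q=proj(b,[[.53,-.2065,.063]])[0].astype(int);print(p,q)
m=np.zeros((400,800,3),np.uint8)
for i,(s,c) in enumerate(((a,p),(b,q))): m[:,i*400:i*400+400]=cv2.resize(s['pixels'][c[1]-30:c[1]+20,c[0]-25:c[0]+25],(400,400),interpolation=cv2.INTER_CUBIC)
save(m,'z3.png')"
```

```text
t 11.9 ori [-178.83   -0.39  -17.68] stand xyz mm [  68.9 -338.6  -66.2] F [ 0.78 -0.06 -0.21] w 0.503 q [ 28.  33. -13. 105.   9.  42. -97.]
tool shift mm [-1.8  2.4 26.2]
[285 181] [306 210]
```

View pics/z3.png

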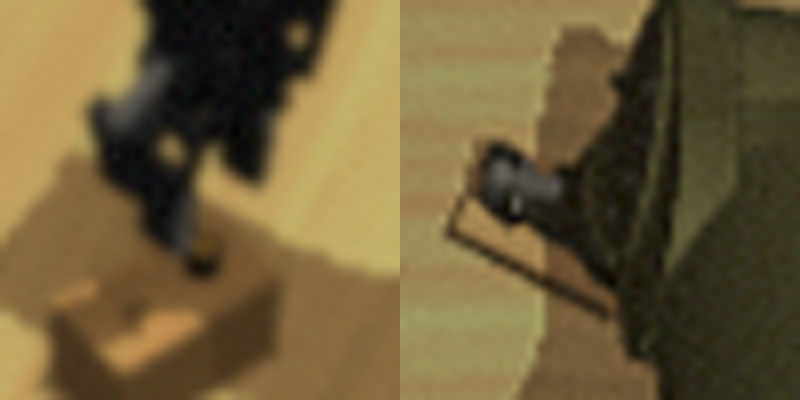

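The picture shows the jaws straddling the valve foot at side crop (203,255), lined up over it. I'll descend.

apply_moves([
  [0.4,-1,1.2,9,0],
  [0.4,-1,1.2,8,0],
  [0.4,0,0,4,0],
  [0.4,0,0,1,0],
  [0.4,0,0,0,0],
])

```text
time: 12.42
ee_pos: [0.5316, -0.2069, 0.0631]
orientation: [-178.8, -0.7, -17.7]
wrist_force: [-0.0, -0.7, -0.2]
gripper_width: 0.4
```

```bash
python3 -c "
from yel import *
rel([.530,-.2065,.0575])"
```

```text
t 12.4167 ori [-178.82   -0.7   -17.66] stand xyz mm [  69.  -340.3  -86.9] F [-0.04 -0.72 -0.22] w 0.4 q [ 28.  35. -12. 107.   9.  39. -98.]
tool shift mm [-1.7  0.2  5.5]
```

apply_moves([
  [0.4,-1.5,0,3,0],
  [0.4,-1,0,2,0],
  [0.4,-0.5,0,1.5,0],
  [0.3,0,0,0.7,0],
  [0.25,0,0,0,0],
])

```text
time: 12.83
ee_pos: [0.5288, -0.2054, 0.0551]
orientation: [-178.8, -0.7, -17.6]
wrist_force: [-0.1, -0.8, -0.0]
gripper_width: 0.249
```

```bash
python3 -c "
from yel import *
rel([.530,-.2065,.0575])"
```

```text
t 12.8333 ori [-178.81   -0.7   -17.63] stand xyz mm [  65.8 -339.8  -94.9] F [-0.11 -0.81 -0.01] w 0.249 q [ 27.  35. -12. 108.  10.  38. -98.]
tool shift mm [ 1.5  0.6 -2.4]
```

Slightly low, so I'll rise about 2.5 mm and close gently.

apply_moves([
  [0.25,1.3,0.5,-2,0],
  [0.25,0,0,-0.8,0],
  [0.1,0,0,0,0],
  [0.1,0,0,0,0],
  [0.05,0,0,0,0],
  [0.05,0,0,0,0],
  [0.05,0,0,0,0],
], squeeze=20)

```text
time: 13.42
ee_pos: [0.5304, -0.2066, 0.0588]
orientation: [-178.8, -0.8, -17.6]
wrist_force: [0.1, 0.9, 0.2]
gripper_width: 0.152
```

```bash
python3 -c "
from yel import *
rel([.530,-.2065,.0575])"
```

```text
t 13.4167 ori [-178.82   -0.77  -17.63] stand xyz mm [  67.7 -340.4  -91.2] F [0.12 0.88 0.19] w 0.152 q [ 28.  35. -12. 107.  10.  38. -98.]
tool shift mm [-0.4  0.1  1.3]
```

apply_moves([
  [0.05,0,0,-3,0],
  [0.05,0,0,-8,0],
  [0.05,0,0,-12,0],
  [0.05,0,0,-20,0],
  [0.05,0,0,-25,0],
  [0.05,0,0,-25,0],
  [0.05,0,0,-30,0],
  [0.05,0,0,-30,0],
  [0.05,0,0,-30,0],
  [0.05,0,0,-30,0],
  [0.05,0,0,-30,0],
  [0.05,0,0,-20,0],
  [0.05,0,0,-10,0],
  [0.05,0,0,0,0],
], squeeze=30)

```text
time: 14.58
ee_pos: [0.522, -0.2091, 0.3534]
orientation: [-178.8, -0.8, -17.5]
wrist_force: [-0.3, -0.4, -0.7]
gripper_width: 0.145
```

```bash
python3 -c "
from yel import *
rel([.5703,.1397,.33])
a=snap('side');p=proj(a,[monitor.observe()['ee_pos']])[0].astype(int);print(p)
save(cv2.resize(a['pixels'][p[1]-30:p[1]+40,p[0]-35:p[0]+35],(560,560),interpolation=cv2.INTER_CUBIC),'z4.png')"
```

```text
t 14.5833 ori [-178.77   -0.83  -17.5 ] stand xyz mm [  60.5 -345.3  203.4] F [-0.3  -0.45 -0.7 ] w 0.145 q [ 31.  19. -15.  83.   4.  78. -92.]
tool shift mm [ -59.2 -346.6   30. ]
[293 112]
```

View pics/z4.png

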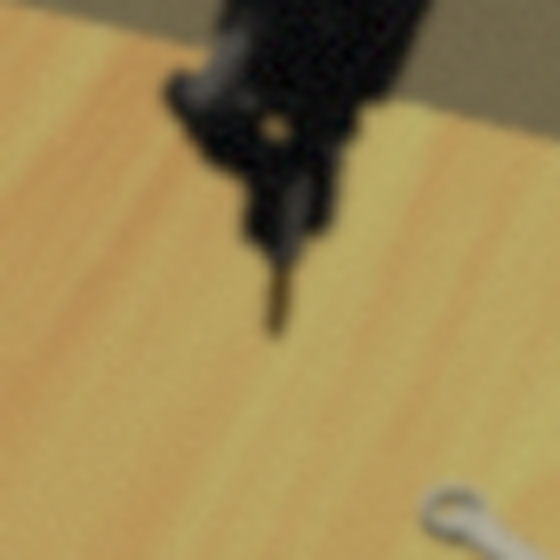

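The valve is held with its stem pointing down, tip at crop (277,330). I'll carry it over the wheel.

apply_moves([
  [0.05,-5,-20,0,0],
  [0.05,-6,-35,0,0],
  [0.05,-6,-35,0,0],
  [0.05,-6,-35,0,0],
  [0.05,-6,-35,0,0],
  [0.05,-6,-35,0,0],
  [0.05,-6,-35,0,0],
  [0.05,-6,-35,0,0],
  [0.05,-6,-35,0,0],
  [0.05,-4,-20,0,0],
  [0.05,-2,-10,0,0],
  [0.05,0,0,0,0],
])

```text
time: 15.63
ee_pos: [0.5593, 0.1345, 0.343]
orientation: [-179.3, 0.5, -17.9]
wrist_force: [-1.1, -0.5, -0.5]
gripper_width: 0.146
```

```bash
python3 -c "
from yel import *
rel([.5703,.1397,.315])"
```

```text
t 15.6333 ori [-179.3     0.5   -17.85] stand xyz mm [ -9.   -6.8 193. ] F [-1.14 -0.5  -0.47] w 0.146 q [  -1.   21.  -22.   82.    7.   78. -131.]
tool shift mm [ 9.1 -8.  28.1]
```

apply_moves([
  [0.05,5,-4,8,0],
  [0.05,3,-3,9,0],
  [0.05,1,-1,8,0],
  [0.05,0,0,2,0],
  [0.05,0,0,0,0],
])

```text
time: 16.05
ee_pos: [0.5712, 0.1326, 0.3104]
orientation: [-179.6, 0.6, -18.3]
wrist_force: [-0.4, -0.4, -0.1]
gripper_width: 0.146
```

```bash
python3 -c "
from yel import *
rel([.5703,.1397,.308])
a=snap('side');b=snap('top');np.save('a5.npy',a,allow_pickle=True)
o=monitor.observe();R=Ro.from_euler('xyz',o['orientation'],degrees=True).as_matrix()
t=o['ee_pos']+R@[0,0,.045];print('tip',t,proj(a,[t]),'hole',proj(a,[[.5703,.1397,.252]]))
c=proj(a,[[.5703,.1397,.27]])[0].astype(int);d=proj(b,[[.5703,.1397,.27]])[0].astype(int);print(c,d)
m=np.zeros((400,800,3),np.uint8)
for i,(s,c) in enumerate(((a,c),(b,d))): m[:,i*400:i*400+400]=cv2.resize(s['pixels'][c[1]-25:c[1]+25,c[0]-25:c[0]+25],(400,400),interpolation=cv2.INTER_CUBIC)
save(m,'z5.png')"
```

```text
t 16.05 ori [-179.64    0.63  -18.27] stand xyz mm [  2.9  -4.9 160.4] F [-0.36 -0.37 -0.07] w 0.146 q [  -1.   23.  -22.   84.    8.   75. -132.]
tool shift mm [-3.  -6.4  2.5]
tip [0.57094818 0.1332471  0.26622004] [[225.13478067 216.87168268]] hole [[224.54755852 222.34546061]]
[224 217] [197 194]
```

View pics/z5.png

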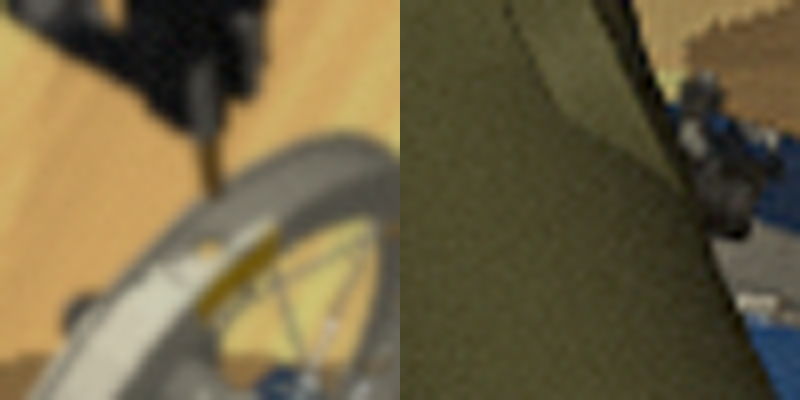

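Side view: the stem tip is at (225.5,216.4), within 0.5 px of the forward-kinematics prediction. The hole is at about (225,222.9). The tip needs about -2.6 mm and -6 mm in tool x and y, then a slow descent.

apply_moves([
  [0.05,-1.5,-3.5,0,0],
  [0.05,-1,-2,0,0],
  [0.05,0,-1,0,0],
  [0.05,0,0,0,0],
])

```text
time: 16.48
ee_pos: [0.5714, 0.1396, 0.3129]
orientation: [-179.5, 0.5, -18.4]
wrist_force: [0.3, 0.2, -0.9]
gripper_width: 0.142
```

```bash
cat > tip.py <<'E'
from yel import *
def tip(w=(.5703,.1397)):
    o=monitor.observe();R=Ro.from_euler('xyz',o['orientation'],degrees=True).as_matrix();t=o['ee_pos']+R@[0,0,.045]
    d=np.array([w[0]-t[0],w[1]-t[1],0]);print('tip',t.round(4),'ori',o['orientation'].round(1),'tool shift to hole',(d@R*1e3).round(1)[:2],'F',o['wrist_force'].round(1),'w',round(o['gripper_width'],3),'tcp',o['ee_pos'].round(4))
E
python3 -c "
from tip import *
tip()"
```

```text
tip [0.5711 0.1401 0.2679] ori [-179.5    0.5  -18.4] tool shift to hole [-0.7  0.6] F [ 0.3  0.2 -0.9] w 0.142 tcp [0.5714 0.1396 0.3129]
```

apply_moves([
  [0.05,-0.4,0.3,4,0],
  [0.05,-0.3,0.3,4,0],
  [0.05,0,0,3,0],
  [0.05,0,0,2,0],
  [0.05,0,0,0,0],
])

```text
time: 16.9
ee_pos: [0.5702, 0.1399, 0.299]
orientation: [-179.5, 0.4, -18.3]
wrist_force: [-0.3, 0.8, -0.2]
gripper_width: 0.149
```

```bash
python3 -c "
from tip import *
tip()"
```

```text
tip [0.57   0.1403 0.254 ] ori [-179.5    0.4  -18.3] tool shift to hole [0.5 0.5] F [-0.3  0.8 -0.2] w 0.149 tcp [0.5702 0.1399 0.299 ]
```

apply_moves([
  [0.05,0.3,0.3,1.5,0],
  [0.05,0.1,0.1,1.5,0],
  [0.05,0,0,1.5,0],
  [0.05,0,0,1,0],
])

```text
time: 17.23
ee_pos: [0.5705, 0.1392, 0.2929]
orientation: [-179.5, 0.4, -18.3]
wrist_force: [0.9, 0.2, 0.1]
gripper_width: 0.143
```

```bash
python3 -c "
from tip import *
tip()"
```

```text
tip [0.5704 0.1397 0.2479] ori [-179.5    0.4  -18.3] tool shift to hole [-0.  0.] F [0.9 0.2 0.1] w 0.143 tcp [0.5705 0.1392 0.2929]
```

The tip is below the bed mouth with no contact force, so it's in the hole. I'll keep going down.

apply_moves([
  [0.05,0,0,2,0],
  [0.05,0,0,2,0],
  [0.05,0,0,2,0],
  [0.05,0,0,1,0],
])

```text
time: 17.57
ee_pos: [0.5706, 0.1398, 0.2854]
orientation: [-179.5, 0.4, -18.3]
wrist_force: [-1.1, -0.5, 0.5]
gripper_width: 0.148
```

```bash
python3 -c "
from tip import *
tip()"
```

```text
tip [0.5704 0.1403 0.2404] ori [-179.5    0.4  -18.3] tool shift to hole [0.1 0.6] F [-1.1 -0.5  0.5] w 0.148 tcp [0.5706 0.1398 0.2854]
```

apply_moves([
  [0.05,0,0.2,3,0],
  [0.05,0,0.2,3,0],
  [0.05,0,0.1,3,0],
  [0.05,0,0,2,0],
])

```text
time: 17.9
ee_pos: [0.5704, 0.1398, 0.2735]
orientation: [-179.4, 0.4, -18.3]
wrist_force: [-0.7, 1.6, 0.7]
gripper_width: 0.142
```

```bash
python3 -c "
from tip import *
tip()"
```

```text
tip [0.5702 0.1403 0.2285] ori [-179.4    0.4  -18.3] tool shift to hole [0.3 0.5] F [-0.7  1.6  0.7] w 0.142 tcp [0.5704 0.1398 0.2735]
```

apply_moves([
  [0.05,0,0,2,0],
  [0.05,0,0,2,0],
  [0.05,0,0,2,0],
  [0.05,0,0,1,0],
])

```text
time: 18.23
ee_pos: [0.5701, 0.1399, 0.2653]
orientation: [-179.5, 0.4, -18.3]
wrist_force: [0.0, 1.1, 0.4]
gripper_width: 0.143
```

```bash
python3 -c "
from tip import *
tip()"
```

```text
tip [0.5699 0.1404 0.2203] ori [-179.5    0.4  -18.3] tool shift to hole [0.6 0.5] F [0.  1.1 0.4] w 0.143 tcp [0.5701 0.1399 0.2653]
```

apply_moves([
  [0.05,0,0,1.2,0],
  [0.05,0,0,1,0],
  [0.05,0,0,0.8,0],
  [0.05,0,0,0.5,0],
])

```text
time: 18.57
ee_pos: [0.57, 0.14, 0.2613]
orientation: [-179.5, 0.4, -18.3]
wrist_force: [-0.5, 1.1, 0.5]
gripper_width: 0.146
```

apply_moves([
  [0.05,0,0,0.8,0],
  [0.05,0,0,0.6,0],
  [0.05,0,0,0.6,0],
])

```text
time: 18.82
ee_pos: [0.5701, 0.1404, 0.2606]
orientation: [-179.4, 0.4, -18.3]
wrist_force: [-2.4, 0.2, 4.7]
gripper_width: 0.143
```

apply_moves([
  [0.05,0,0,0.8,0],
  [0.05,0,0,0.8,0],
  [0.05,0,0,0.8,0],
])

```text
time: 19.07
ee_pos: [0.5703, 0.1409, 0.2606]
orientation: [-179.3, 0.2, -18.3]
wrist_force: [-2.4, -0.2, 5.9]
gripper_width: 0.142
```

There's a firm stop at TCP z 0.2606, against a predicted home of 0.2608. I'll open and lift straight up.

apply_moves([
  [0.18,0,0,-0.3,0],
  [0.25,0,0,0,0],
  [0.35,0,0,0,0],
  [0.45,0,0,0,0],
  [0.45,0,0,-4,0],
  [0.45,0,0,-12,0],
  [0.45,0,0,-25,0],
  [0.45,0,0,-25,0],
  [0.45,0,36,-10,0],
  [0.45,0,40,0,0],
  [0.45,0,40,0,0],
  [0.45,0,40,0,0],
  [0.45,0,40,0,0],
  [0.45,0,40,0,0],
  [0.45,0,20,0,0],
  [0.45,0,0,0,0],
])

```text
time: 20.4
ee_pos: [0.4874, -0.1119, 0.3381]
orientation: [-179.3, 0.2, -17.9]
wrist_force: [-0.0, 0.6, -0.5]
gripper_width: 0.452
```

```bash
python3 -c "
from tip import *
rel();a=yel();b=snap('top')
H=np.array([.5703,.1397,.252])
print('pred foot top',proj(a,[H+[0,0,.013]]),proj(b,[H+[0,0,.013]]),'foot base',proj(a,[H]),'stem tip',proj(a,[H-[0,0,.036]]))
A=cv2.resize(a['pixels'][200:260,195:255],(480,480),interpolation=cv2.INTER_CUBIC)
B=cv2.resize(b['pixels'][175:215,178:218],(320,320),interpolation=cv2.INTER_CUBIC)
m=np.zeros((480,800,3),np.uint8);m[:,:480]=A;m[:320,480:]=B;save(m,'z6.png')
g=cv2.cvtColor(b['pixels'],cv2.COLOR_RGB2GRAY);print(g[187:202,190:207])"
```

```text
t 20.4 ori [-179.34    0.2   -17.93] stand xyz mm [  -2.1 -263.4  188.1] F [-0.04  0.56 -0.55] w 0.452 q [  24.   14.  -17.   93.    4.   74. -102.]
yel 228.2 226.2 28 ang 0.9 r 0.0963
yel 223.7 219.1 11 ang 5.9 r 0.139
pred foot top [[224.27190375 219.17621309]] [[197.72722933 194.68312297]] foot base [[224.54755852 222.34546061]] stem tip [[225.28824666 230.83710374]]
[[ 47  49  51  49  57  61  68  66  62  64  59  61  57  54  87 128 139]
 [ 51  29  31  33  37  46  49  50  50  48  57  50  55  56 111 133 143]
 [107 127 107  78  54  30  27  31  36  38  93 111  97  66 127 121 141]
 [144 143 146 145 114 114 125 109  72  77 122 121 110 114 152 128 145]
 [153 141 152 146 148 161 132 156 151 126 121 100  72  89 108  99 112]
 [153 149 148 141 159 166 105  98 111  98 138 127 117 113  89  77  69]
 [152 150 150 150 159 147  86  93  77  33  99 150 165 116 127 142 123]
 [148 150 146 154 164  99  81 128 128  59  17 122 160 117 153 144 154]
 [154 152 149 154 164  84  61 111 107  47   9 133 163 107 152 145 155]
 [157 145 142 159 160 140  84  58  36  13  45 158 164 137 153 157 158]
 [124 120 131 147 151 161 115  91  94 124 137 160 143 137 156 155 155]
 [ 82 129 130 111 106 117 134 153 142 165 165 164 138 141 157 154 151]
 [ 79 139 109  86 123  96 129 124 131 142 155 152 137 156 159 158 157]
 [ 90 110 100 117 120  95 144  98 104  92 110 118 107 139 160 154 163]
 [ 76 124 105 136 118 121 127 109 140  82 105 123 131 125 114 106 138]]
```

View pics/z6.png

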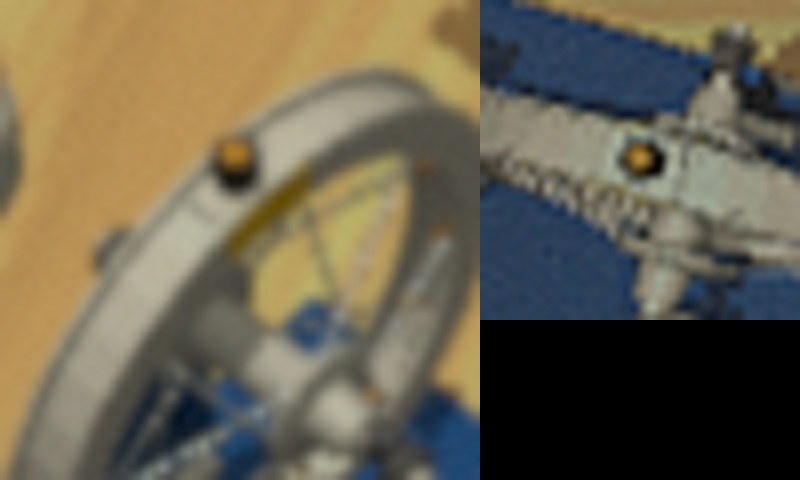

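The valve's brass end is at side pixel (223.7,219.1), against a predicted home position of (224.3,219.2). The top view shows the foot centred at (197.6,194.5), against (197.7,194.7), so it's upright and seated. The arm is well clear, so I'll hand in.

```bash
python3 -c "
from h import *
print(job.sign_off())"
```

```text
the job is handed in; nothing more can be done
None
```

The valve is seated in the rim at the top of the wheel, and I handed the job in at about 20.5 s. No verdict was reported.

- **Wheel:** I rolled it about 107° with three light strokes of the shut fingertips on the rim edges. The measured forces stayed under about 6 N. The decal now reads 0.5 to 0.9° from straight up, and the hole was about 1.5 mm off centre (0.8°) before I put the valve in. That is about as finely as I could measure, so I left it.
- **Valve:** I gripped it by the foot and lowered it through the hole, meeting almost no resistance. It stopped firmly at about 6 N with the tool at z 0.2606, where 0.2608 was predicted for fully home. It did not go lower when pushed further.
- **Last pictures:** after release and retreat, the foot is within about 0.6 px of its predicted home position in both views, and the valve looks upright. The pictures can't show an error below about 1 mm, so "fully home" rests mainly on that stop height.
- **Disagreement:** the two cameras placed the hole about 2 mm apart. I used the midpoint, and the stem went in cleanly.
- **Left alone:** I kept the arm away from the tools, the sprocket and the grease jar, but did not check their positions separately at the end.

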